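# Unbar the tool chest and draw its lift-and-pull drawer out to the stop

## Robot

A 6-joint arm with a two-finger parallel gripper is mounted at the origin on a cart in front of the work surface, level with it; the furniture and walls round the work are solid. World frame = base frame: x ahead of the robot, y to its left, z up, the work surface at z = 0. Lengths are in m, angles in rad, forces in N, time in s.
With the tool pointing down it reaches from about 0.325 to 0.9 m from the base axis. Payload 6.1 kg.
Tool frame: the origin (TCP) lies on the centre line of the jaws, within the pads' length; the fingertips stand 14 mm ahead of it and the grasp point (between the pads) lies 5 mm behind it (manip.tcp_to_tips is the distance from the TCP to the fingertips, in m); x points along the fingers, y is the direction in which the jaws open and shut, and the axes are right-handed (so a half turn about x gives the same grasp; the last joint's range is limited). The gripper opens to 85 mm and grips with 20 to 120 N. Pads are 22 mm wide; open, the fingers measure 114 mm over their backs; the gripper's body (76 mm by 85 mm) begins 54 mm behind the grasp point. The pads swing forward as they close: fully open they stand 13 mm farther back than shut.
Start: joints at [1.008, 0.22, 1.526, -0, 1.395, -0.126], TCP at [0.264, 0.566, 0.245] pointing down, gripper open.
Joint ranges: [-2.98, 2.98], [-0.91, 2.08], [0.09, 2.57], [-1.24, 4.39], [0.2, 2.65], [-2.68, 2.68]. Speed limits (rad/s): [2.57, 2.57, 3.01, 3.14, 3.14, 3.14].

## Interface

Orientations are given as a rotation vector (axis times angle).
In Python, from bench import monitor, grab_frame, camera_info, job, manip gives the robot as it stands.
- The arm moves only by the tool move_arm, never from a script. Its argument "deltas" is a list of rows, each a list of 7 numbers: the turn, a rotation vector about the tool's x, y, z in rad, then the shift along the tool's x, y, z in mm, then the opening in per cent of the stroke, from 0 (shut) to 100 (fully open). A call has 1 to 10 rows; each row shifts and turns the pose as measured when the row begins, along the tool's axes as they then stand; what a row does not reach is not made up. A row lasts 1/12 s, in which the tool goes at most 41.7 mm and 7.16 degrees, less where a joint would pass 70% of its speed; a pose out of reach is approached as far as the arm can. A call with a gripper value outside its range is refused whole. The fingers move at their own pace and stop on an object; "newtons" is the grip in N (left out, the last holds). Time passes only in rows, so rows that do not move let the fingers close. It gives the time, the measured TCP pose, the force and the opening at its end, in the units of the state.
- monitor.read_state(): the state, without advancing time (a new reading comes with each control period).
- grab_frame(name): name is "side" or "top"; returns the picture (420x560x3 uint8, red, green, blue); there is no depth.
- camera_info(name): a dict with "K" (3x3 intrinsics, pixels), "view" (4x4, takes a point from world to camera coordinates). Camera axes: x right, y down, z forward; pixel columns grow to the right and rows downward; lengths in m; the calibration is good to about 2 mm. A picture is of the moment at which its call begins. camera_info takes no time and is no camera call.
- job.sign_off(): hands the job in, once; it reports no verdict.
The state is a dict: "time": time; "qpos": joint angles; "qd": joint speeds; "tau": joint torques, N m; "ee_pos": TCP position; "tool_rot": TCP orientation; "contact_force": force on the tool from outside, world axes, zero at the start; "torque": the same for the moment, N m; "grip_width": finger opening in m.
Only numpy, scipy, OpenCV 4.12 (cv2) and the standard library are available. Lean on these libraries where they do the work, as an engineer would, in place of code of your own. Each camera call takes 0.05 s, during which the arm holds its last target.

## Task

The drawer of the small wooden tool chest is barred for transport by a drop bar in two open-topped brackets. Lift the bar straight up, level, so that both ends come clear of their brackets together, and stand or lay it on the bench. Then open the drawer, which is of the lift-and-pull kind: raise its front a little to clear the lip that holds it shut, draw it out until it meets its stop and sits down over the lip again, so that it stays open: where it will not come, feel for the lip and the stop rather than trusting to measure, and leave the other things where they are.

Things in the scene. Friction and masses are not known exactly. Their poses are not given: they have to be found in the camera images.
- chest: Tool chest, fixed to the bench: plain wooden box 180 deep, 276 wide, 104 high, one drawer across its whole front. Origin: middle of the carcass's front face, at bench level; x runs into the chest (the drawer opens to -x), y to the left seen from the robot, z up. A rail under its top stops the drawer.
- bracket_left (a point): Middle of the floor of the left bracket, 80 mm above the bench, at chest x = -34.5, y = +153.5: steel U open at the top, 24 mm free from front to back, prongs 3 thick and 24 wide (along y) that end 28 mm above this floor. Axes as the chest's.
- bracket_right (a point): The same for the right bracket, 307 mm to the right.
- drawer: The drawer, a loose wooden lift-and-pull drawer, 2 mm play each side, 0.7 to 1 kg. Origin and axes coincide with the chest's when shut; it comes out along chest -x. A notch in its runners, just behind the front, sits over a lip 5 mm high on the chest's floor: it comes 7 to 22 mm, then is blocked unless its front is raised clear (handle up 8 to 12 mm). At the start 0 to 4 mm open.
- drawer_front (a point): Middle of the top edge of the drawer's front board, outer face (drawer x = -18, z = 102). The board is 18 thick, 264 wide, z = 14 to 102. Once past the lip the drawer rides on it, raised some 6 mm, and slides with 5 to 15 N; its way out, 58 to 80 mm, differs and must be felt: near the end a second notch drops over the lip by itself (drawer z back below 4) and a hard stop follows.
- handle (a point): Middle of the drawer's steel bar handle: round bar 10 thick, 90 long along y, in the middle of the front, 42 mm in front of the board's face (37 mm free behind it), on a round leg at each end. Its axis is 62 mm above the bench and 42 mm below the chest's top when shut. A hand leaning back 10 to 25 degrees clears the board. Axes as the drawer's.
- bar: The drop bar: dark wooden bar along y, 346 long, 18 thick (x) and 24 high, with a raised grip in the middle, 96 long, 18 thick, its top 70 above the underside; about 0.3 kg. Origin: middle of the underside, z up as it lies on the bracket floors, 7 mm in front of the drawer's front board, above the handle. Set down upright it stands by itself.
- bar_grip (a point): Middle of the bar's raised grip, 50 mm above the bar's underside: the place to pinch it across its 18 mm thickness (along x). Axes as the bar's.
- bar_left (a point): Left end of the bar: 10 mm from its end, half-way up its 24 mm height.
- bar_right (a point): Right end of the bar, likewise.
- screw_tin_mid (a point): Bystander: round tin 75 across, 36 high, standing on the chest's top at the back. Middle of the tin.
- folding_rule_mid (a point): Bystander: folding rule 16x200x17 lying on the bench left of the chest. Its middle.
- tape_measure_mid (a point): Bystander: tape measure 73x83x35 on the chest's top at the back. Its middle.
- try_square_mid (a point): Bystander: try square 180x110x18 on the bench at the right. Its middle.

How it is judged:
By the outcome, as a careful person would: the job done as asked, in the order asked, and still so for the second after the job is handed in, with the robot touching nothing.
It also fails if it takes over 48 s, if anything falls off the work surface, if the arm or the gripper's body presses on something with over 40 N, if the wrist force passes 120 N, or if a joint passes its speed limit or range.

## Working session

There is one attempt and no reset: what is moved stays moved. The work goes in short steps, Python scripts to look and compute and a tool call to move; the robot and the scene stay as the last step left them, time stands still between calls to the robot, and variables do not carry over. Pictures are saved under pics/ and viewed, and the job is handed in when it is done.

Besides the shell and the picture viewer there is one more tool, called after "Emit:" by a JSON object that holds its "method" and its "body", one argument or row to a line. move_arm: Moves the arm, as the interface text tells. Its arguments: {"type":"object","properties":{"deltas":{"type":"array"},"newtons":{"type":"number"}},"required":["deltas"]}

```bash
mkdir -p pics; cat > h.py <<'E'
import numpy as np, cv2
from bench import monitor, grab_frame, camera_info, job, manip
from scipy.spatial.transform import Rotation as R
def snap(n,f):
    im=np.array(grab_frame(n)); cv2.imwrite('pics/'+f,im[:,:,::-1]); return im
def ray(n,u,v):
    c=camera_info(n);K=np.array(c['K']);V=np.array(c['view'])
    d=np.linalg.inv(K)@[u,v,1.]; Rm=V[:3,:3]; o=-Rm.T@V[:3,3]; return o,Rm.T@d
def onz(n,u,v,z):
    o,d=ray(n,u,v); return o+d*(z-o[2])/d[2]
def tri(u1,v1,u2,v2,a='side',b='top'):
    o1,d1=ray(a,u1,v1);o2,d2=ray(b,u2,v2)
    s=np.linalg.lstsq(np.c_[d1,-d2],o2-o1,rcond=None)[0]
    p,q=o1+d1*s[0],o2+d2*s[1]; return (p+q)/2,np.linalg.norm(p-q)
def proj(n,p):
    c=camera_info(n);K=np.array(c['K']);V=np.array(c['view'])
    q=K@(V[:3,:3]@np.array(p)+V[:3,3]); return q[:2]/q[2]
def st():
    s=monitor.read_state(); print('t',round(s['time'],2),'p',np.round(s['ee_pos'],4),'rv',np.round(s['tool_rot'],3),'F',np.round(s['contact_force'],1),'w',round(s['grip_width'],4)); return s
E
python3 - <<'E'
from h import *
snap('side','s0.png');snap('top','t0.png')
s=st();print(R.from_rotvec(s['tool_rot']).as_matrix().round(3))
for n in('side','top'):
    o,d=ray(n,280,210);print(n,o.round(3),d.round(3))
E
```

```text
t 0.1 p [0.2641 0.5659 0.2443] rv [ 0.341  1.544 -0.344] F [ 0.5 -1.   0.4] w 0.0853
[[-0.001  0.423  0.906]
 [-0.002  0.906 -0.423]
 [-1.    -0.002 -0.   ]]
side [ 0.08  -1.049  0.79 ] [ 0.433  0.658 -0.616]
top [ 0.437 -0.28   1.131] [ 0.108 -0.04  -0.994]
```

```bash
ls; ls pics
```

```text
h.py
pics
s0.png
t0.png
```

View pics/s0.png

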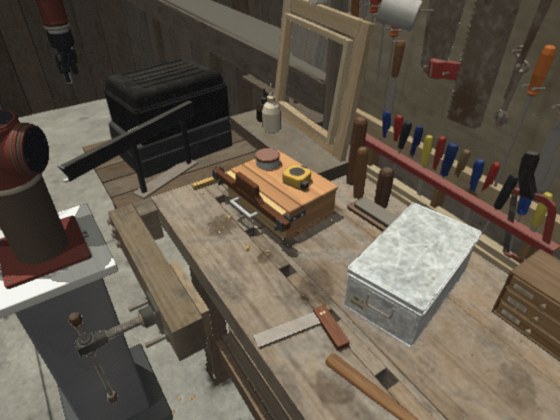

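View pics/t0.png

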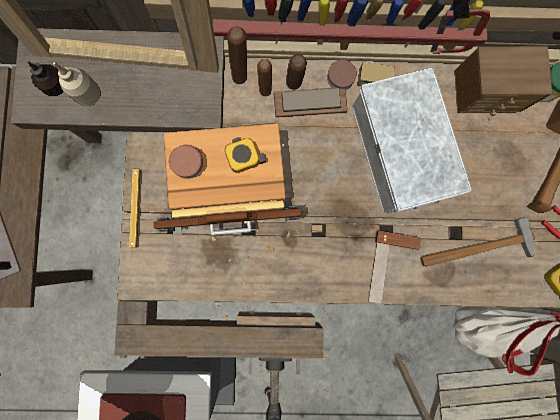

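```bash
python3 - <<'E'
import cv2
a=cv2.imread('pics/s0.png');cv2.imwrite('pics/s0z.png',cv2.resize(a[140:250,180:350],None,fx=4.6,fy=4.6,interpolation=cv2.INTER_CUBIC))
a=cv2.imread('pics/t0.png');cv2.imwrite('pics/t0z.png',cv2.resize(a[115:250,125:320],None,fx=4,fy=4,interpolation=cv2.INTER_CUBIC))
E
```

```text
(no output)
```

View pics/s0z.png

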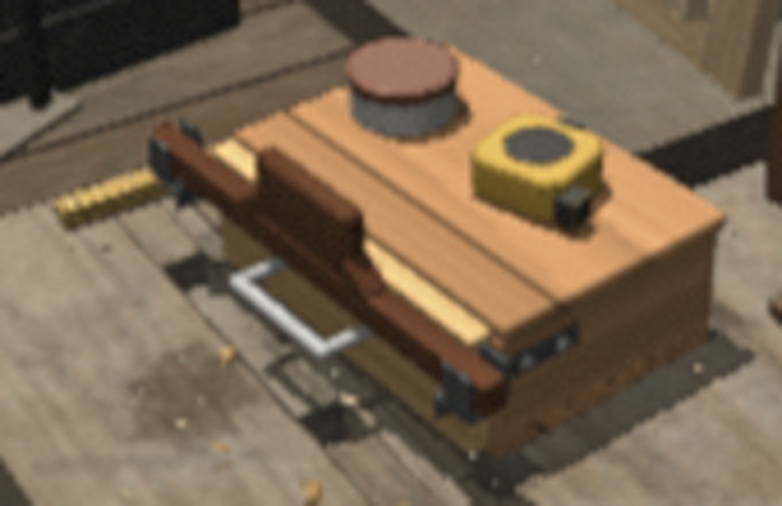

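View pics/t0z.png

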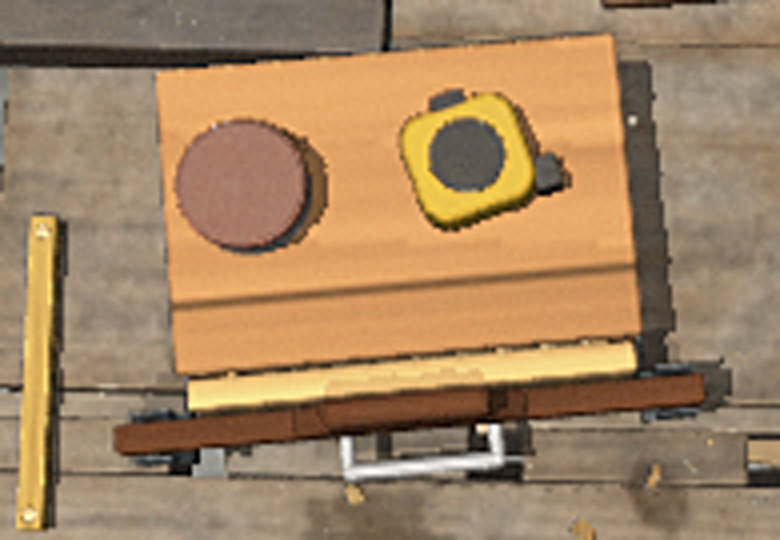

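```bash
python3 - <<'E'
from h import *
z2=lambda u,v:(u/4-.375+125,v/4-.375+115)
P=lambda u,v,z:onz('top',*z2(u,v),z)
c=[P(*q,.104) for q in[(157,72),(613,35),(640,340),(177,375)]]
for a in c:print('chest',a.round(4))
print('sizes',[np.linalg.norm(c[i]-c[(i+1)%4]).round(4) for i in range(4)])
fm=(c[2]+c[3])/2; ydir=c[3]-c[2]; xd=(c[0]+c[1]-c[2]-c[3])/2
y1=np.arctan2(-ydir[0],ydir[1]);x1=np.arctan2(xd[1],xd[0])
print('front mid',fm.round(4),'yaw from y',np.degrees(y1),'from x',np.degrees(x1))
b=[P(*q,.104) for q in[(115,428),(115,453),(703,374),(703,402)]]
bl=(b[0]+b[1])/2;br=(b[2]+b[3])/2;d=bl-br
print('bar',bl.round(4),br.round(4),'len',np.linalg.norm(d),'mid',((bl+br)/2).round(4),'yaw',np.degrees(np.arctan2(-d[0],d[1])))
g=[P(*q,.15) for q in[(322,402),(322,435),(490,388),(493,415)]]
for a in g:print('grip',a.round(4))
print('gm',(sum(g)/4).round(4))
h=[P(*q,.062) for q in[(345,473),(503,460)]];print('handle',h[0].round(4),h[1].round(4),np.linalg.norm(h[0]-h[1]),((h[0]+h[1])/2).round(4))
# predicted from chest frame
yaw=(y1+x1)/2; ex=np.array([np.cos(yaw),np.sin(yaw),0]);ey=np.array([-np.sin(yaw),np.cos(yaw),0])
O=fm.copy();O[2]=0
for n,p in dict(grip=(-34.5,0,130),griptop=(-34.5,0,150),hand=(-60,0,62),bl=(-34.5,173,104),br=(-34.5,-173,104),fr=(-18,0,102)).items():
    w=O+ex*p[0]/1e3+ey*p[1]/1e3+np.array([0,0,p[2]/1e3]);print(n,w.round(4),'top',((proj('top',w)-[125,115]+.375)*4).round(0),'side',((proj('side',w)-[180,140]+.4)*4.6).round(0))
E
```

```text
chest [ 0.7283 -0.0419  0.104 ]
chest [ 0.7582 -0.3128  0.104 ]
chest [ 0.5742 -0.3321  0.104 ]
chest [ 0.5473 -0.0622  0.104 ]
sizes [np.float64(0.2726), np.float64(0.1851), np.float64(0.2712), np.float64(0.1821)]
front mid [ 0.5607 -0.1971  0.104 ] yaw from y 5.674327083327994 from x 6.1874742459160315
bar [ 0.5083 -0.0282  0.104 ] [ 0.5466 -0.3695  0.104 ] len 0.34347659114087825 mid [ 0.5275 -0.1989  0.104 ] yaw 6.4040083837710675
grip [ 0.5291 -0.1531  0.15  ]
grip [ 0.5107 -0.1538  0.15  ]
grip [ 0.539  -0.2463  0.15  ]
grip [ 0.5239 -0.2484  0.15  ]
gm [ 0.5257 -0.2004  0.15  ]
handle [ 0.4946 -0.1571  0.062 ] [ 0.5045 -0.2523  0.062 ] 0.09572555432169733 [ 0.4995 -0.2047  0.062 ]
grip [ 0.5264 -0.2007  0.13  ] top [410. 412.] side [305. 209.]
griptop [ 0.5264 -0.2007  0.15  ] top [407. 409.] side [303. 181.]
hand [ 0.5011 -0.2033  0.062 ] top [422. 464.] side [276. 316.]
bl [ 0.5086 -0.0286  0.104 ] top [116. 440.] side [154. 126.]
br [ 0.5443 -0.3728  0.104 ] top [709. 392.] side [490. 387.]
fr [ 0.5428 -0.199   0.102 ] top [412. 388.] side [329. 237.]
```

Emit:
{"method": "move_arm", "body": {
  "deltas": [
    [0,0,0,0,-15,14,100],
    [0,0,0,0,-29,28,100],
    [0,0,0,0,-29,28,100],
    [0,0,0,0,-29,28,100],
    [0,0,0,0,-29,28,100],
    [0,0,0,0,-29,28,100],
    [0,0,0,0,-29,28,100],
    [0,0,0,0,-29,28,100],
    [0,0,0,0,-29,28,100],
    [0,0,0,0,-29,28,100]
  ]
}}

```text
time: 0.93
ee_pos: [0.3868, 0.1956, 0.2385]
tool_rot: [0.328, 1.551, -0.336]
contact_force: [0.4, 0.3, 0.2]
grip_width: 0.0856
```

```bash
cat >> h.py <<'E'
YAW=np.radians(6.0)
EX=np.array([np.cos(YAW),np.sin(YAW),0]);EY=np.array([-np.sin(YAW),np.cos(YAW),0]);O=np.array([.5605,-.1973,0])
def Rt(yaw,lean=0):
    # tool x down, tool y along chest x at yaw; lean: hand back toward the robot
    yv=np.array([np.cos(yaw),np.sin(yaw),0]);x=np.array([0,0,-1.]);
    x,yv=x*np.cos(lean)+yv*np.sin(lean), yv*np.cos(lean)+np.array([0,0,1.])*np.sin(lean)
    return np.c_[x,yv,np.cross(x,yv)]
def todo(p,yaw=YAW,lean=0):
    s=st();A=R.from_rotvec(s['tool_rot']).as_matrix();T=Rt(yaw,lean)
    print('turn',R.from_matrix(A.T@T).as_rotvec().round(3),'shift now-axes mm',(A.T@(np.array(p)-s['ee_pos'])*1e3).round(1),'shift target-axes',(T.T@(np.array(p)-s['ee_pos'])*1e3).round(1))
E
python3 -c "
from h import *
todo([.5262,-.2005,.245])
# bystander points/bench in world
for n,u,v,z in [('bench front',325,302,0),('bench front L',130,298,0),('metal box corner',390,212,.0),('box L',358,105,0),('square L top',378,232,0.018),('square bot',372,300,.018),('rule bot',133,247,.017)]: print(n,onz('top',u,v,z).round(3))
"
```

```text
t 0.93 p [0.3868 0.1956 0.2385] rv [ 0.328  1.551 -0.336] F [0.4 0.3 0.2] w 0.0856
turn [ 1.043e+00 -1.000e-03  8.000e-03] shift now-axes mm [  -5.8 -304.   289.6] shift target-axes [ -6.5  97.3 408.5]
bench front [ 0.33  -0.444  0.   ]
bench front L [0.33  0.046 0.   ]
metal box corner [ 0.562 -0.611  0.   ]
box L [ 0.847 -0.529  0.   ]
square L top [ 0.508 -0.575  0.018]
square bot [ 0.338 -0.559  0.018]
rule bot [0.458 0.041 0.017]
```

Emit:
{"method": "move_arm", "body": {
  "deltas": [
    [0.11,0,0,-1,-26,32,100],
    [0.11,0,0,-1,-22,33,100],
    [0.11,0,0,-1,-18,36,100],
    [0.11,0,0,-1,-14,38,100],
    [0.11,0,0,-1,-9,39,70],
    [0.11,0,0,-1,-5,40,60],
    [0.11,0,0,-1,-1,40,60],
    [0.11,0,0,0,4,40,60],
    [0.11,0,0,0,6,38,60],
    [0.06,0,0,0,8,36,60]
  ]
}}

```text
time: 1.77
ee_pos: [0.5542, -0.1815, 0.2433]
tool_rot: [1.17, 1.235, -1.182]
contact_force: [0.8, -0.4, 0.2]
grip_width: 0.0512
```

```bash
python3 -c "
from h import *
todo([.5262,-.2005,.20])"
```

```text
t 1.77 p [ 0.5542 -0.1815  0.2433] rv [ 1.17   1.235 -1.182] F [ 0.8 -0.4  0.2] w 0.0512
turn [-0.058  0.002  0.008] shift now-axes mm [ 43.6 -28.5  17.6] shift target-axes [ 43.3 -29.8  15.9]
```

Emit:
{"method": "move_arm", "body": {
  "deltas": [
    [-0.058,0,0.004,0,-15,9,60],
    [0,0,0.004,10,-13,9,60],
    [0,0,0,20,0,0,60],
    [0,0,0,13,0,0,60],
    [0,0,0,0,0,0,60]
  ]
}}

```text
time: 2.18
ee_pos: [0.5265, -0.2122, 0.1936]
tool_rot: [1.137, 1.255, -1.145]
contact_force: [-0.9, -0.5, -0.4]
grip_width: 0.0512
```

```bash
python3 -c "
from h import *
todo([.5262,-.2005,.127])
snap('side','s1.png');snap('top','t1.png')
a=cv2.imread('pics/s1.png');b=cv2.imread('pics/t1.png')
a=cv2.resize(a[80:250,170:350],None,fx=2.2,fy=3);b=cv2.resize(b[115:250,125:320],None,fx=2,fy=3)
m=np.zeros((510,790,3),np.uint8);m[:a.shape[0],:396]=a[:,:396];m[:b.shape[0],400:790]=b;cv2.imwrite('pics/m1.png',m)
"
```

```text
t 2.18 p [ 0.5265 -0.2122  0.1936] rv [ 1.137  1.255 -1.145] F [-0.9 -0.5 -0.4] w 0.0512
turn [-0.012  0.     0.006] shift now-axes mm [ 66.6   1.2 -11.7] shift target-axes [ 66.6   0.9 -11.7]
```

View pics/m1.png

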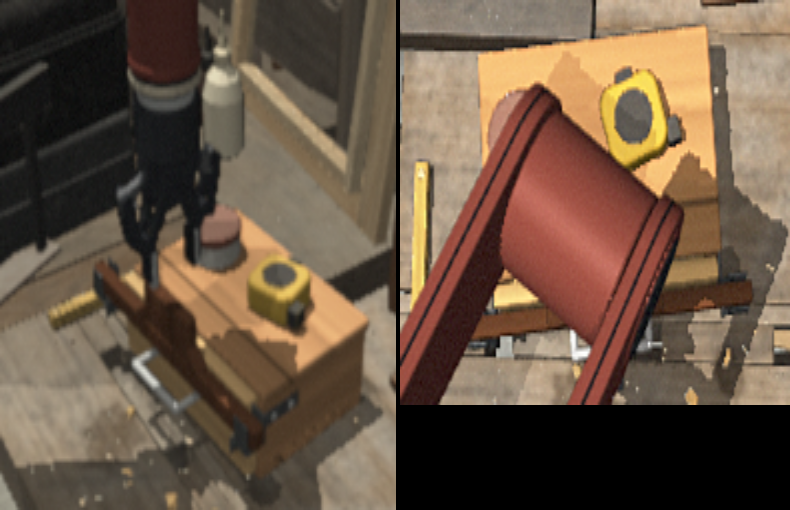

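Emit:
{"method": "move_arm", "body": {
  "deltas": [
    [-0.012,0,0.006,8,1,-9,60],
    [0,0,0,16,0,-3,60],
    [0,0,0,14,0,0,60],
    [0,0,0,0,0,0,60]
  ]
}}

```text
time: 2.62
ee_pos: [0.5315, -0.1972, 0.1613]
tool_rot: [1.128, 1.247, -1.121]
contact_force: [-1.1, 0.3, -1.3]
grip_width: 0.0511
```

```bash
python3 -c "
from h import *
todo([.5262,-.2005,.127])
snap('side','s2.png')
print(proj('side',[.5262,-.2005,.15]),proj('side',monitor.read_state()['ee_pos']))
a=cv2.imread('pics/s2.png')
cv2.imwrite('pics/s2z.png',cv2.resize(a[120:250,190:340],None,fx=4.5,fy=4.5,interpolation=cv2.INTER_CUBIC))
"
```

```text
t 2.62 p [ 0.5315 -0.1972  0.1613] rv [ 1.128  1.247 -1.121] F [-1.1  0.3 -1.3] w 0.0511
turn [ 0.007  0.006 -0.011] shift now-axes mm [34.2 -6.   2.5] shift target-axes [34.3 -5.6  2.7]
[245.35101719 179.0331638 ] [246.45923231 173.9409916 ]
```

View pics/s2z.png

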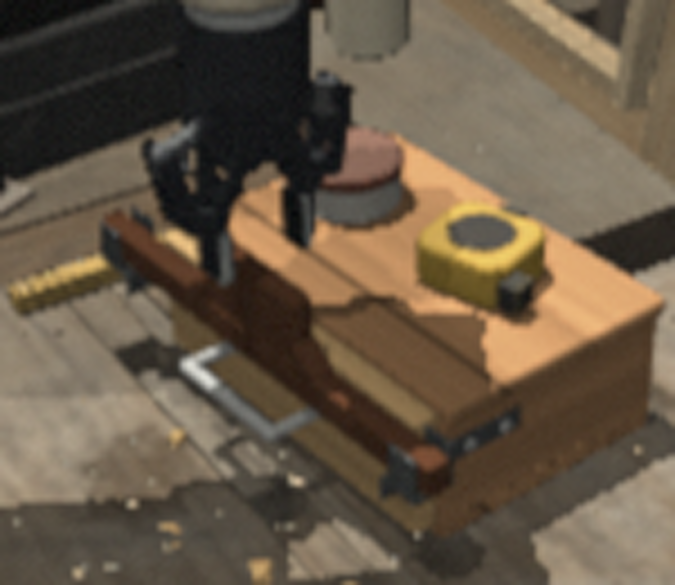

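Emit:
{"method": "move_arm", "body": {
  "deltas": [
    [0.007,0.006,-0.01,5,-5,2,60],
    [0,0,0,10,0,0,60],
    [0,0,0,8,0,0,60],
    [0,0,0,6,0,0,60],
    [0,0,0,0,0,0,60]
  ]
}}

```text
time: 3.08
ee_pos: [0.5298, -0.1998, 0.1354]
tool_rot: [1.132, 1.249, -1.126]
contact_force: [-0.7, 0.6, -0.5]
grip_width: 0.0513
```

```bash
python3 -c "
from h import *
todo([.5262,-.2005,.127])
"
```

```text
t 3.08 p [ 0.5298 -0.1998  0.1354] rv [ 1.132  1.249 -1.126] F [-0.7  0.6 -0.5] w 0.0513
turn [ 0.002  0.004 -0.008] shift now-axes mm [ 8.4 -3.7  0.3] shift target-axes [ 8.4 -3.7  0.4]
```

Emit:
{"method": "move_arm", "body": {
  "deltas": [
    [0.002,0.004,-0.008,5,-4,0,60],
    [0,0,0,4,-1,0,60],
    [0,0,0,0,0,0,60],
    [0,0,0,0,0,0,60]
  ]
}}

```text
time: 3.42
ee_pos: [0.5241, -0.2006, 0.125]
tool_rot: [1.132, 1.258, -1.133]
contact_force: [0.5, 0.7, -0.4]
grip_width: 0.0515
```

```bash
python3 -c "
from h import *
todo([.5262,-.2005,.127])
"
```

```text
t 3.42 p [ 0.5241 -0.2006  0.125 ] rv [ 1.132  1.258 -1.133] F [ 0.5  0.7 -0.4] w 0.0515
turn [-0.001 -0.001  0.002] shift now-axes mm [-2.   2.1  0.1] shift target-axes [-2.   2.1  0.1]
```

Emit:
{"method": "move_arm", "body": {
  "deltas": [
    [0,0,0,-2,2,0,40],
    [0,0,0,0,0,0,30],
    [0,0,0,0,0,0,22],
    [0,0,0,0,0,0,22]
  ],
  "newtons": 30
}}

```text
time: 3.75
ee_pos: [0.527, -0.2007, 0.128]
tool_rot: [1.133, 1.257, -1.133]
contact_force: [1.0, 0.3, -0.3]
grip_width: 0.0185
```

```bash
python3 -c "
from h import *
todo([.5262,-.2005,.127])
"
```

```text
t 3.75 p [ 0.527  -0.2007  0.128 ] rv [ 1.133  1.257 -1.133] F [ 1.   0.3 -0.3] w 0.0185
turn [-0.001 -0.     0.   ] shift now-axes mm [ 1.  -0.8 -0.3] shift target-axes [ 1.  -0.8 -0.3]
```

Emit:
{"method": "move_arm", "body": {
  "deltas": [
    [0,0,0,0,0,0,0],
    [0,0,0,0,0,0,0],
    [0,0,0,0,0,0,0],
    [0,0,0,0,0,0,0]
  ],
  "newtons": 60
}}

```text
time: 4.08
ee_pos: [0.5271, -0.2008, 0.1281]
tool_rot: [1.132, 1.256, -1.132]
contact_force: [0.7, -1.2, -0.6]
grip_width: 0.0171
```

```bash
python3 -c "
from h import *
todo([.5262,-.2005,.127])
"
```

```text
t 4.08 p [ 0.5271 -0.2008  0.1281] rv [ 1.132  1.256 -1.132] F [ 0.7 -1.2 -0.6] w 0.0171
turn [-0.001  0.    -0.   ] shift now-axes mm [ 1.1 -0.9 -0.4] shift target-axes [ 1.1 -0.9 -0.4]
```

Gripped with no side load. Lift straight up.

Emit:
{"method": "move_arm", "body": {
  "deltas": [
    [0,0,0,-4,0,0,0],
    [0,0,0,-6,0,0,0],
    [0,0,0,-8,0,0,0],
    [0,0,0,-8,0,0,0]
  ]
}}

```text
time: 4.42
ee_pos: [0.5254, -0.1992, 0.1526]
tool_rot: [1.132, 1.263, -1.133]
contact_force: [1.8, 1.2, -3.0]
grip_width: 0.0173
```

```bash
python3 -c "
from h import *
todo([.5271,-.2008,.128])
"
```

```text
t 4.42 p [ 0.5254 -0.1992  0.1526] rv [ 1.132  1.263 -1.133] F [ 1.8  1.2 -3. ] w 0.0173
turn [-0.    -0.004  0.004] shift now-axes mm [24.6  1.7  1.8] shift target-axes [24.6  1.5  1.7]
```

Emit:
{"method": "move_arm", "body": {
  "deltas": [
    [0,-0.004,0.004,-5,1,1,0],
    [0,0,0,-8,0,0,0],
    [0,0,0,-10,0,0,0],
    [0,0,0,-10,0,0,0],
    [0,0,0,-10,0,0,0],
    [0,0,0,0,0,0,0]
  ]
}}

```text
time: 4.92
ee_pos: [0.5272, -0.201, 0.204]
tool_rot: [1.131, 1.252, -1.132]
contact_force: [0.8, -0.0, -2.3]
grip_width: 0.0174
```

```bash
python3 -c "
from h import *
todo([.5271,-.2008,.200])
snap('side','s3.png')
a=cv2.imread('pics/s3.png')
cv2.imwrite('pics/s3z.png',cv2.resize(a[100:250,180:340],None,fx=4,fy=4,interpolation=cv2.INTER_CUBIC))
"
```

```text
t 4.92 p [ 0.5272 -0.201   0.204 ] rv [ 1.131  1.252 -1.132] F [ 0.8 -0.  -2.3] w 0.0174
turn [-0.001  0.003 -0.003] shift now-axes mm [ 4.  -0.1 -0.3] shift target-axes [ 4.  -0.1 -0.2]
```

View pics/s3z.png

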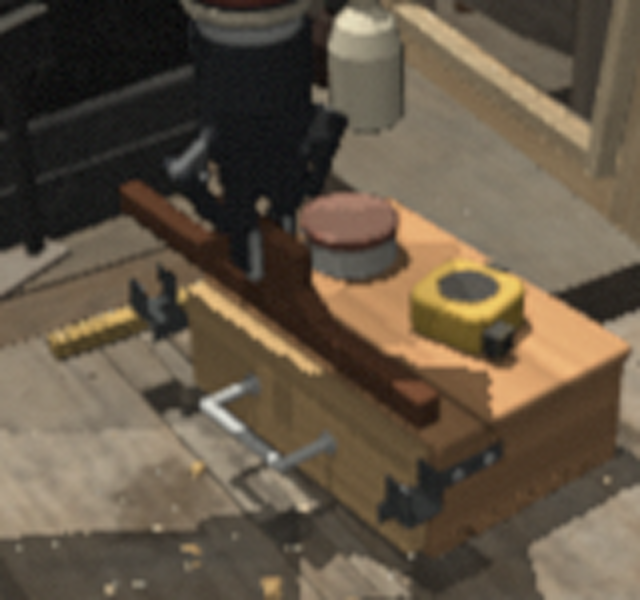

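Emit:
{"method": "move_arm", "body": {
  "deltas": [
    [0,0,0,-15,0,0,0],
    [0,0,0,-20,0,0,0],
    [0.05,0,0,-20,-1,10,0],
    [0.1,0,0,0,0,20,0],
    [0.12,0,0,0,2,22,0],
    [0.12,0,0,0,5,21,0],
    [0.12,0,0,0,7,21,0],
    [0.12,0,0,0,10,20,0],
    [0.12,0,0,0,12,18,0],
    [0.12,0,0,0,14,16,0]
  ]
}}

```text
time: 5.8
ee_pos: [0.532, -0.3619, 0.2561]
tool_rot: [1.765, 0.728, -1.77]
contact_force: [0.4, 0.1, -3.0]
grip_width: 0.0175
```

```bash
python3 -c "
from h import *
todo([.525,-.46,.2],np.radians(-84))
"
```

```text
t 5.8 p [ 0.532  -0.3619  0.2561] rv [ 1.765  0.728 -1.77 ] F [ 0.4  0.1 -3. ] w 0.0175
turn [0.672 0.002 0.005] shift now-axes mm [55.8 65.4 73.7] shift target-axes [56.1 96.8 17.2]
```

Emit:
{"method": "move_arm", "body": {
  "deltas": [
    [0.12,0,0,0,14,16,0],
    [0.12,0,0,0,16,14,0],
    [0.12,0,0,0,17,11,0],
    [0.12,0,0,0,14,6,0],
    [0.12,0,0,0,10,3,0],
    [0.05,0,0,10,5,1,0],
    [0,0,0,20,0,0,0],
    [0,0,0,20,0,0,0],
    [0,0,0,0,0,0,0]
  ]
}}

```text
time: 6.55
ee_pos: [0.5227, -0.4652, 0.1965]
tool_rot: [2.17, 0.103, -2.193]
contact_force: [-0.4, 0.7, -3.4]
grip_width: 0.0176
```

```bash
python3 -c "
from h import *
todo([.525,-.46,.048],np.radians(-84))
snap('side','s4.png')
a=cv2.imread('pics/s4.png')
cv2.imwrite('pics/s4z.png',cv2.resize(a[120:370,170:470],None,fx=2.4,fy=2.4,interpolation=cv2.INTER_CUBIC))
"
```

```text
t 6.55 p [ 0.5227 -0.4652  0.1965] rv [ 2.17   0.103 -2.193] F [-0.4  0.7 -3.4] w 0.0176
turn [-0.019  0.01   0.009] shift now-axes mm [148.5  -3.7  -4.3] shift target-axes [148.5  -4.9  -2.9]
```

View pics/s4z.png

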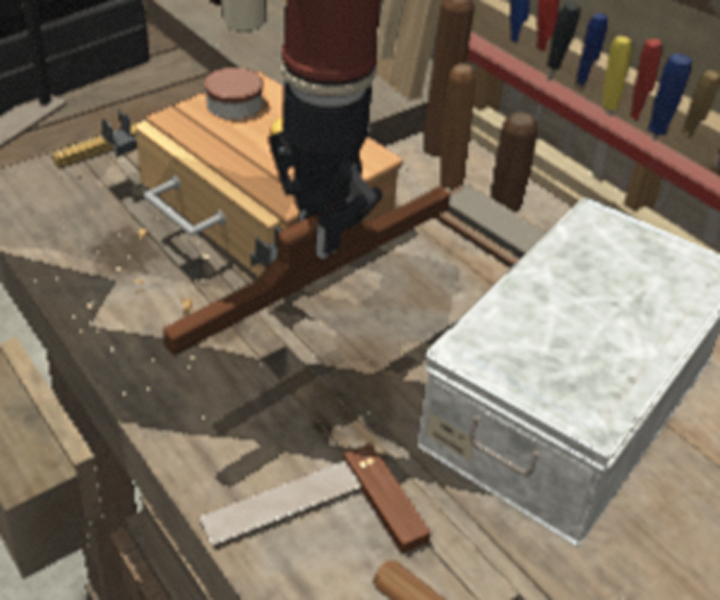

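Emit:
{"method": "move_arm", "body": {
  "deltas": [
    [-0.01,0.005,0.005,15,-2,-2,0],
    [-0.01,0.005,0.005,30,-2,-1,0],
    [0,0,0,30,0,0,0],
    [0,0,0,30,0,0,0],
    [0,0,0,20,0,0,0],
    [0,0,0,6,0,0,0],
    [0,0,0,0,0,0,0]
  ]
}}

```text
time: 7.18
ee_pos: [0.5307, -0.465, 0.0741]
tool_rot: [2.17, 0.104, -2.149]
contact_force: [0.2, 0.2, -3.1]
grip_width: 0.0171
```

```bash
python3 -c "
from h import *
todo([.525,-.46,.048],np.radians(-84))
"
```

```text
t 7.18 p [ 0.5307 -0.465   0.0741] rv [ 2.17   0.104 -2.149] F [ 0.2  0.2 -3.1] w 0.0171
turn [ 0.004 -0.009 -0.013] shift now-axes mm [26.  -5.9  5.4] shift target-axes [26.1 -5.6  5.2]
```

Emit:
{"method": "move_arm", "body": {
  "deltas": [
    [0,-0.004,-0.006,8,0,0,0],
    [0,-0.005,-0.007,7,0,0,0],
    [0,0,0,4,0,0,0],
    [0,0,0,2,0,0,0],
    [0,0,0,0,0,0,0]
  ]
}}

```text
time: 7.6
ee_pos: [0.5343, -0.4683, 0.059]
tool_rot: [2.167, 0.112, -2.156]
contact_force: [0.0, 0.6, -2.6]
grip_width: 0.0172
```

```bash
python3 -c "
from h import *
todo([.525,-.46,.048],np.radians(-84))
"
```

```text
t 7.6 p [ 0.5343 -0.4683  0.059 ] rv [ 2.167  0.112 -2.156] F [ 0.   0.6 -2.6] w 0.0172
turn [ 0.005 -0.005 -0.007] shift now-axes mm [10.9 -9.4  8.4] shift target-axes [11.  -9.2  8.4]
```

Emit:
{"method": "move_arm", "body": {
  "deltas": [
    [0,-0.003,-0.004,3,0,0,0],
    [0,-0.002,-0.003,3,0,0,0],
    [0,0,0,3,0,0,0],
    [0,0,0,2,0,0,0],
    [0,0,0,0,0,0,0]
  ]
}}

```text
time: 8.02
ee_pos: [0.5354, -0.4697, 0.0495]
tool_rot: [2.166, 0.117, -2.162]
contact_force: [-0.2, 0.2, -3.7]
grip_width: 0.0171
```

```bash
python3 -c "
from h import *
todo([.525,-.46,.048],np.radians(-84))
"
```

```text
t 8.02 p [ 0.5354 -0.4697  0.0495] rv [ 2.166  0.117 -2.162] F [-0.2  0.2 -3.7] w 0.0171
turn [ 0.005 -0.002 -0.002] shift now-axes mm [  1.5 -10.8   9.3] shift target-axes [  1.5 -10.7   9.3]
```

Emit:
{"method": "move_arm", "body": {
  "deltas": [
    [0,-0.002,-0.002,2,0,0,0],
    [0,0,0,2,0,0,0],
    [0,0,0,1,0,0,0]
  ]
}}

```text
time: 8.27
ee_pos: [0.5362, -0.4705, 0.0482]
tool_rot: [2.165, 0.117, -2.164]
contact_force: [-0.8, 0.4, -2.5]
grip_width: 0.0174
```

```bash
python3 -c "
from h import *
todo([.525,-.46,.048],np.radians(-84))
"
```

```text
t 8.27 p [ 0.5362 -0.4705  0.0482] rv [ 2.165  0.117 -2.164] F [-0.8  0.4 -2.5] w 0.0174
turn [ 0.005 -0.    -0.001] shift now-axes mm [  0.2 -11.7   9.9] shift target-axes [  0.2 -11.6  10. ]
```

Emit:
{"method": "move_arm", "body": {
  "deltas": [
    [0,0,0,2,0,0,0],
    [0,0,0,2,0,0,0],
    [0,0,0,0,0,0,0]
  ]
}}

```text
time: 8.52
ee_pos: [0.5366, -0.4711, 0.0488]
tool_rot: [2.165, 0.117, -2.163]
contact_force: [0.1, 0.6, -4.1]
grip_width: 0.0172
```

```bash
python3 -c "
from h import *
todo([.525,-.46,.048],np.radians(-84))
"
```

```text
t 8.52 p [ 0.5366 -0.4711  0.0488] rv [ 2.165  0.117 -2.163] F [ 0.1  0.6 -4.1] w 0.0172
turn [ 0.005 -0.001 -0.002] shift now-axes mm [  0.8 -12.3  10.3] shift target-axes [  0.8 -12.3  10.3]
```

Emit:
{"method": "move_arm", "body": {
  "deltas": [
    [0,0,0,4,0,0,0],
    [0,0,0,4,0,0,0]
  ]
}}

```text
time: 8.68
ee_pos: [0.5374, -0.4724, 0.048]
tool_rot: [2.164, 0.115, -2.161]
contact_force: [-10.2, 10.5, 27.0]
grip_width: 0.017
```

```bash
python3 -c "
from h import *
s=todo([.525,-.46,.048],np.radians(-84));print(monitor.read_state()['torque'])
"
```

```text
t 8.68 p [ 0.5374 -0.4724  0.048 ] rv [ 2.164  0.115 -2.161] F [-10.2  10.5  27. ] w 0.017
turn [ 0.006 -0.001 -0.004] shift now-axes mm [ -0.  -13.7  10.9] shift target-axes [  0.  -13.6  11. ]
[2.14786118 1.77347386 0.04241096]
```

On the bench (27 N up). Ease off and open.

Emit:
{"method": "move_arm", "body": {
  "deltas": [
    [0,0,0,0,0,0,0],
    [0,0,0,0,0,0,25],
    [0,0,0,0,0,0,45],
    [0,0,0,0,0,0,55]
  ],
  "newtons": 40
}}

```text
time: 9.02
ee_pos: [0.5388, -0.474, 0.0505]
tool_rot: [2.166, 0.111, -2.156]
contact_force: [-1.2, -0.1, -0.3]
grip_width: 0.0444
```

```bash
python3 -c "
from h import *
st()"
```

```text
t 9.02 p [ 0.5388 -0.474   0.0505] rv [ 2.166  0.111 -2.156] F [-1.2 -0.1 -0.3] w 0.0444
```

Emit:
{"method": "move_arm", "body": {
  "deltas": [
    [0,0,0,-10,0,0,55],
    [0,0,0,-25,0,0,55],
    [0,0,0,-35,0,0,55],
    [0,0,0,-38,0,0,55],
    [0,0,0,-38,0,0,55],
    [0,0,0,-30,0,0,45],
    [0,0,0,0,0,0,45]
  ]
}}

```text
time: 9.6
ee_pos: [0.5361, -0.4707, 0.2298]
tool_rot: [2.163, 0.119, -2.167]
contact_force: [1.1, -0.8, 2.3]
grip_width: 0.0386
```

```bash
python3 -c "
from h import *
todo([.45,-.21,.22],YAW,np.radians(18))
snap('side','s5.png');snap('top','t5.png')
a=cv2.imread('pics/s5.png');b=cv2.imread('pics/t5.png')
cv2.imwrite('pics/s5z.png',cv2.resize(a[120:370,170:470],None,fx=2.4,fy=2.4,interpolation=cv2.INTER_CUBIC))
cv2.imwrite('pics/t5z.png',cv2.resize(b[110:310,125:425],None,fx=2.6,fy=2.6,interpolation=cv2.INTER_CUBIC))
"
```

```text
t 9.6 p [ 0.5361 -0.4707  0.2298] rv [ 2.163  0.119 -2.167] F [ 1.1 -0.8  2.3] w 0.0386
turn [-1.551  0.247  0.248] shift now-axes mm [   9.9 -268.6   56.9] shift target-axes [  -8.7  -58.5 -268.2]
```

View pics/s5z.png

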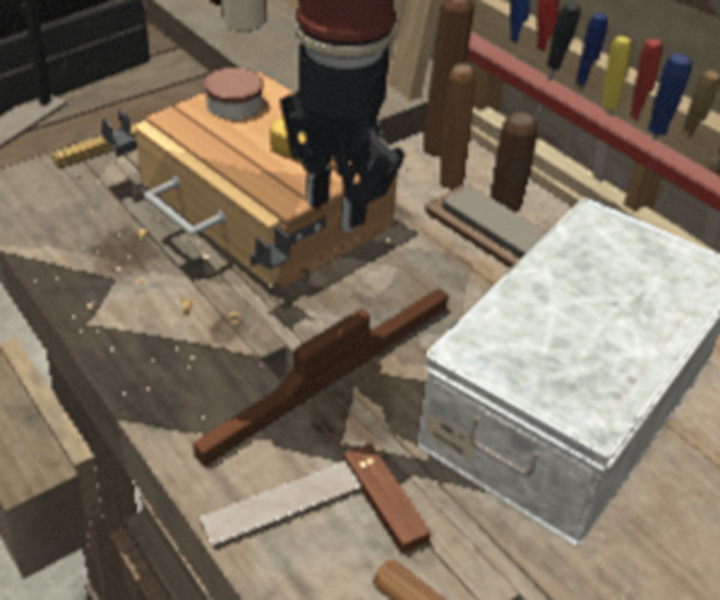

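View pics/t5z.png

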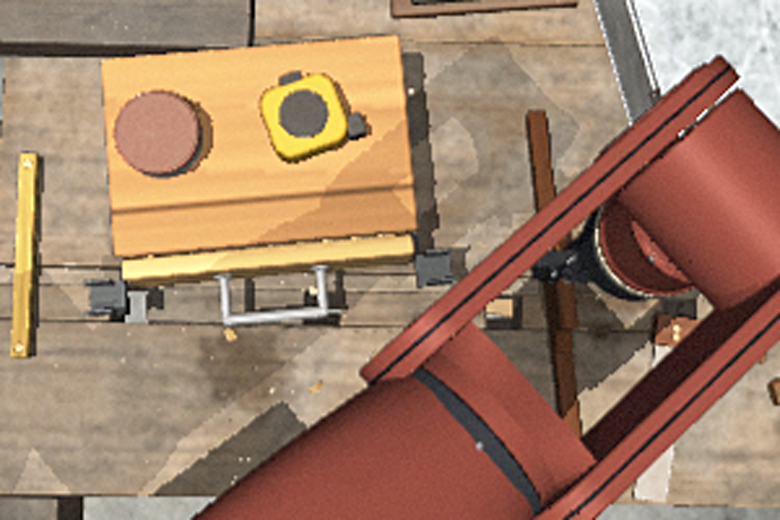

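```bash
python3 -c "
from h import *
z2=lambda u,v:(u/2.6-.3+125,v/2.6-.3+110)
a=onz('top',*z2(231,320),.064);b=onz('top',*z2(326,311),.064)
print('handle',a.round(4),b.round(4),((a+b)/2).round(4),np.linalg.norm(a-b))
# side: s5z scale 2.4
w=lambda u,v:(u/2.4-.3+170,v/2.4-.3+120)
for m,n in (((149,195),(231,320)),((193,231),(326,311))):print(tri(*w(*m),*z2(*n)))
p=O+EX*-.060+np.array([0,0,.062]);print('pred',p)
f=[onz('top',*z2(*q),.102) for q in[(125,281),(413,257)]];c=[onz('top',*z2(*q),.104) for q in[(113,255),(413,232)]]
print('front',f[0].round(4),f[1].round(4),'mid dist',np.dot((sum(f)-sum(c))/2,EX),np.degrees(np.arctan2(-(f[0]-f[1])[0],(f[0]-f[1])[1])))
"
```

```text
handle [ 0.4948 -0.1638  0.064 ] [ 0.5051 -0.2517  0.064 ] [ 0.5    -0.2077  0.064 ] 0.0884873353452769
(array([ 0.49586489, -0.16439404,  0.06511027]), np.float64(0.002402711092615287))
(array([ 0.50599111, -0.25211344,  0.06446459]), np.float64(0.002045111858274684))
pred [ 0.50082869 -0.20357171  0.062     ]
front [ 0.5257 -0.0719  0.102 ] [ 0.5532 -0.33    0.102 ] mid dist -0.02325416045587358 6.0824502128478155
```

Emit:
{"method": "move_arm", "body": {
  "deltas": [
    [-0.1,0,0,0,-20,4,45],
    [-0.12,0,0,0,-21,2,45],
    [-0.12,0,0,0,-21,-1,45],
    [-0.12,0,0,0,-20,-4,45],
    [-0.12,0,0,0,-20,-6,45],
    [-0.12,0,0,0,-19,-9,45],
    [-0.12,0,0,0,-17,-12,45],
    [-0.12,0,0,0,-16,-14,45],
    [-0.12,0,0,0,-14,-15,45],
    [-0.12,0,0,0,-12,-17,45]
  ]
}}

```text
time: 10.53
ee_pos: [0.4676, -0.257, 0.2045]
tool_rot: [1.384, 1.128, -1.399]
contact_force: [-0.5, -0.1, -0.4]
grip_width: 0.0383
```

```bash
python3 -c "
from h import *
todo([.4700,-.209,.17],YAW,np.radians(18))"
```

```text
t 10.53 p [ 0.4676 -0.257   0.2045] rv [ 1.384  1.128 -1.399] F [-0.5 -0.1 -0.4] w 0.0383
turn [-0.345  0.03   0.344] shift now-axes mm [ 35.6  -7.7 -46.6] shift target-axes [ 35.1  -3.6 -47.5]
```

Emit:
{"method": "move_arm", "body": {
  "deltas": [
    [-0.08,0,0.08,0,-4,-12,45],
    [-0.08,0,0.08,0,-2,-12,45],
    [-0.08,0,0.08,0,0,-12,45],
    [-0.07,0,0.07,5,0,-8,45],
    [-0.02,0,0.03,10,0,0,45],
    [0,0,0,0,0,0,45]
  ]
}}

```text
time: 11.03
ee_pos: [0.4646, -0.2002, 0.177]
tool_rot: [1.255, 1.036, -0.901]
contact_force: [-0.1, 0.1, -0.8]
grip_width: 0.0385
```

```bash
python3 -c "
from h import *
todo([.4700,-.209,.1525],YAW,np.radians(18))"
```

```text
t 11.03 p [ 0.4646 -0.2002  0.177 ] rv [ 1.255  1.036 -0.901] F [-0.1  0.1 -0.8] w 0.0385
turn [0.014 0.013 0.009] shift now-axes mm [24.8 -3.2  8.9] shift target-axes [24.7 -3.3  9.3]
```

Emit:
{"method": "move_arm", "body": {
  "deltas": [
    [0.014,0.013,0.009,10,-3,7,45],
    [0,0,0,20,0,1,45],
    [0,0,0,15,0,0,45],
    [0,0,0,0,0,0,45]
  ]
}}

```text
time: 11.37
ee_pos: [0.4737, -0.206, 0.1285]
tool_rot: [1.283, 1.042, -0.903]
contact_force: [0.3, 0.1, -0.3]
grip_width: 0.0385
```

```bash
python3 -c "
from h import *
todo([.5010,-.2058,.0572],YAW,np.radians(18))
snap('side','s6.png')
a=cv2.imread('pics/s6.png')
cv2.imwrite('pics/s6z.png',cv2.resize(a[130:260,190:340],None,fx=4.5,fy=4.5,interpolation=cv2.INTER_CUBIC))
"
```

```text
t 11.37 p [ 0.4737 -0.206   0.1285] rv [ 1.283  1.042 -0.903] F [ 0.3  0.1 -0.3] w 0.0385
turn [-0.007 -0.005  0.008] shift now-axes mm [76.2  4.4  2.9] shift target-axes [76.2  3.8  2.6]
```

View pics/s6z.png

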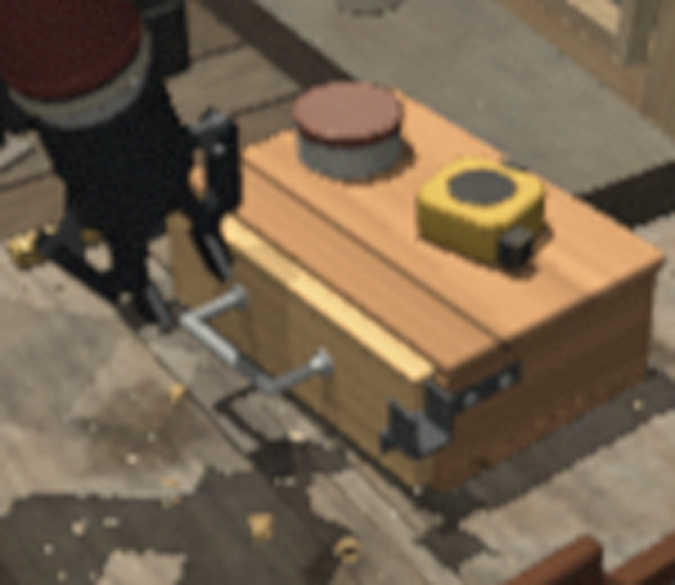

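Emit:
{"method": "move_arm", "body": {
  "deltas": [
    [0,-0.005,0.008,10,3,2,45],
    [0,0,0,18,1,0,45],
    [0,0,0,18,0,0,45],
    [0,0,0,0,0,0,45]
  ]
}}

```text
time: 11.75
ee_pos: [0.4935, -0.2076, 0.0885]
tool_rot: [1.283, 1.031, -0.901]
contact_force: [-0.4, -0.5, -0.3]
grip_width: 0.039
```

```bash
python3 -c "
from h import *
todo([.5010,-.2058,.0572],YAW,np.radians(18))
snap('side','s7.png')
a=cv2.imread('pics/s7.png')
cv2.imwrite('pics/s7z.png',cv2.resize(a[130:260,190:340],None,fx=4.5,fy=4.5,interpolation=cv2.INTER_CUBIC))
"
```

```text
t 11.75 p [ 0.4935 -0.2076  0.0885] rv [ 1.283  1.031 -0.901] F [-0.4 -0.5 -0.3] w 0.039
turn [-0.008  0.002  0.   ] shift now-axes mm [32.1 -2.4 -1.1] shift target-axes [32.1 -2.4 -1. ]
```

View pics/s7z.png

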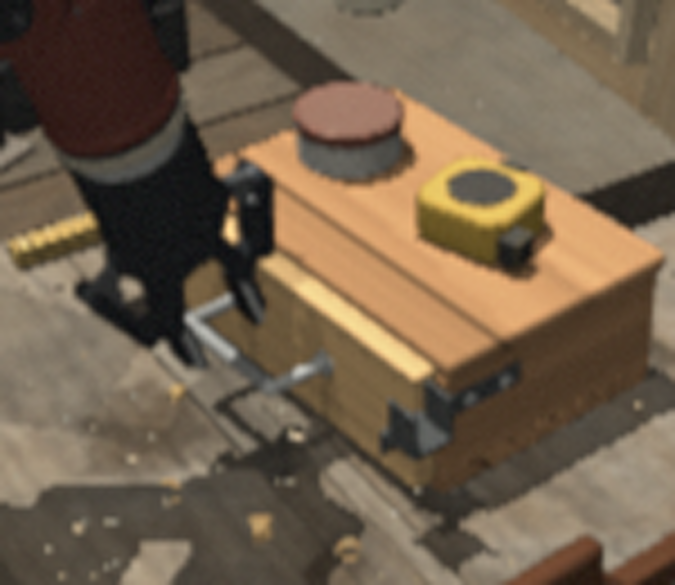

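Emit:
{"method": "move_arm", "body": {
  "deltas": [
    [0,0,0.05,5,-3,-1,45],
    [0,0,0.03,8,-1,0,45],
    [0,0,0,6,0,0,45],
    [0,0,0,0,0,0,45]
  ]
}}

```text
time: 12.13
ee_pos: [0.4995, -0.2088, 0.0764]
tool_rot: [1.313, 0.965, -0.835]
contact_force: [0.5, 0.1, -0.2]
grip_width: 0.0386
```

```bash
python3 -c "
from h import *
todo([.5010,-.2058,.0572],YAW,np.radians(22))
"
```

```text
t 12.13 p [ 0.4995 -0.2088  0.0764] rv [ 1.313  0.965 -0.835] F [ 0.5  0.1 -0.2] w 0.0386
turn [-0.005  0.006 -0.017] shift now-axes mm [18.4 -5.8 -2.9] shift target-axes [18.5 -5.5 -2.8]
```

Emit:
{"method": "move_arm", "body": {
  "deltas": [
    [0,0,-0.015,5,-5,-2,45],
    [0,0,0,7,-1,0,45],
    [0,0,0,5,0,0,45],
    [0,0,0,0,0,0,45]
  ]
}}

```text
time: 12.47
ee_pos: [0.5022, -0.2082, 0.0605]
tool_rot: [1.305, 0.974, -0.848]
contact_force: [0.5, 0.1, -0.0]
grip_width: 0.0385
```

```bash
python3 -c "
from h import *
todo([.5010,-.2058,.0572],YAW,np.radians(22))
snap('side','s8.png')
a=cv2.imread('pics/s8.png')
cv2.imwrite('pics/s8z.png',cv2.resize(a[130:260,190:340],None,fx=4.5,fy=4.5,interpolation=cv2.INTER_CUBIC))
"
```

```text
t 12.47 p [ 0.5022 -0.2082  0.0605] rv [ 1.305  0.974 -0.848] F [ 0.5  0.1 -0. ] w 0.0385
turn [-0.003  0.009 -0.002] shift now-axes mm [ 2.7 -2.1 -2.5] shift target-axes [ 2.7 -2.1 -2.5]
```

View pics/s8z.png

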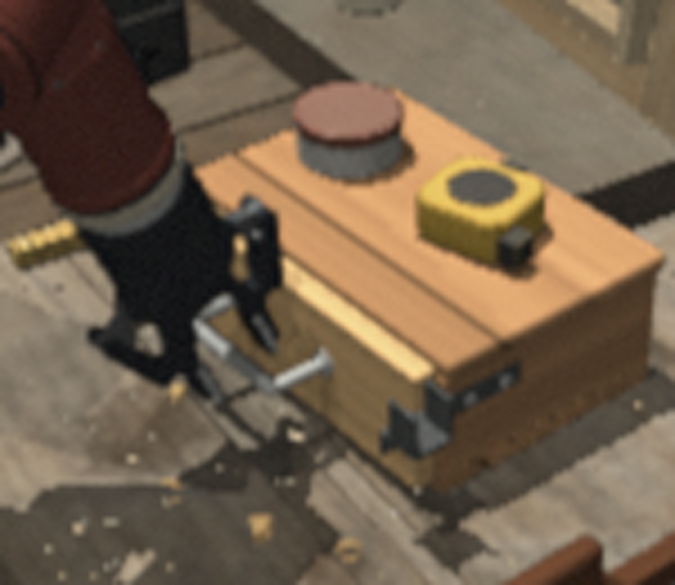

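Good straddle. Down 3 mm more and close.

Emit:
{"method": "move_arm", "body": {
  "deltas": [
    [0,0.005,0,3,-2,-2,35],
    [0,0,0,0,0,0,25],
    [0,0,0,0,0,0,15],
    [0,0,0,0,0,0,10],
    [0,0,0,0,0,0,5]
  ],
  "newtons": 30
}}

```text
time: 12.93
ee_pos: [0.5018, -0.206, 0.0574]
tool_rot: [1.307, 0.979, -0.844]
contact_force: [-0.1, 0.8, -0.3]
grip_width: 0.0086
```

```bash
python3 -c "
from h import *
todo([.5010,-.2058,.0572],YAW,np.radians(22))
"
```

```text
t 12.93 p [ 0.5018 -0.206   0.0574] rv [ 1.307  0.979 -0.844] F [-0.1  0.8 -0.3] w 0.0086
turn [-0.002  0.003 -0.002] shift now-axes mm [-0.1 -0.8 -0.3] shift target-axes [-0.1 -0.8 -0.3]
```

Emit:
{"method": "move_arm", "body": {
  "deltas": [
    [0,0,0,0,0,0,0],
    [0,0,0,0,0,0,0],
    [0,0,0,-3,1,0,0],
    [0,0,0,-3,1,0,0],
    [0,0,0,-3,1,0,0],
    [0,0,0,0,0,0,0]
  ],
  "newtons": 80
}}

```text
time: 13.43
ee_pos: [0.5, -0.205, 0.0662]
tool_rot: [1.307, 0.982, -0.844]
contact_force: [2.0, 0.6, -3.6]
grip_width: 0.0076
```

```bash
python3 -c "
from h import *
todo([.5018,-.206,.0674],YAW,np.radians(22))
"
```

```text
t 13.43 p [ 0.5    -0.205   0.0662] rv [ 1.307  0.982 -0.844] F [ 2.   0.6 -3.6] w 0.0076
turn [-0.003  0.001  0.   ] shift now-axes mm [-0.5  2.   1.2] shift target-axes [-0.5  2.   1.2]
```

Emit:
{"method": "move_arm", "body": {
  "deltas": [
    [0,0,0,-2,-3,0,0],
    [0,0,0,-2,-5,0,0],
    [0,0,0,-2,-5,0,0],
    [0,0,0,0,0,0,0]
  ]
}}

```text
time: 13.77
ee_pos: [0.4846, -0.2063, 0.067]
tool_rot: [1.307, 0.982, -0.844]
contact_force: [0.5, 1.0, -2.5]
grip_width: 0.0072
```

```bash
cat >> h.py <<'E'
def dr():
    s=st();d=np.array(s['ee_pos'])-[.5018,-.206,.0574]
    print('out',round(-d@EX*1e3,1),'side',round(d@EY*1e3,1),'up',round(d[2]*1e3,1),'Fout',round(-np.array(s['contact_force'])@EX,1),'Fz',round(s['contact_force'][2],1))
    A=R.from_rotvec(s['tool_rot']).as_matrix();print('turn err',R.from_matrix(A.T@Rt(YAW,np.radians(22))).as_rotvec().round(3),'-EX in tool',(A.T@-EX).round(2),'EY',(A.T@EY).round(2),'up',A[2].round(2))
E
python3 -c "
from h import *
dr()"
```

```text
t 13.77 p [ 0.4846 -0.2063  0.067 ] rv [ 1.307  0.982 -0.844] F [ 0.5  1.  -2.5] w 0.0072
out 17.2 side 1.5 up 9.6 Fout -0.6 Fz -2.5
turn err [-0.002  0.001 -0.   ] -EX in tool [-0.37 -0.93  0.  ] EY [-0. -0. -1.] up [-0.93  0.37  0.  ]
```

Emit:
{"method": "move_arm", "body": {
  "deltas": [
    [0,0,0,-2,-4,0,0],
    [0,0,0,-2,-5,0,0],
    [0,0,0,-2,-5,0,0],
    [0,0,0,0,0,0,0]
  ]
}}

```text
time: 14.1
ee_pos: [0.4684, -0.2087, 0.0684]
tool_rot: [1.307, 0.98, -0.843]
contact_force: [1.1, 1.4, 0.1]
grip_width: 0.0073
```

```bash
python3 -c "
from h import *
dr()"
```

```text
t 14.1 p [ 0.4684 -0.2087  0.0684] rv [ 1.307  0.98  -0.843] F [1.1 1.4 0.1] w 0.0073
out 33.5 side 0.8 up 11.0 Fout -1.2 Fz 0.1
turn err [-0.002  0.003 -0.002] -EX in tool [-0.38 -0.93  0.  ] EY [-0. -0. -1.] up [-0.93  0.38  0.  ]
```

```bash
python3 -c "
from h import *
snap('side','s9.png')
a=cv2.imread('pics/s9.png')
cv2.imwrite('pics/s9z.png',cv2.resize(a[130:260,190:340],None,fx=4.5,fy=4.5,interpolation=cv2.INTER_CUBIC))
"
```

```text
(no output)
```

View pics/s9z.png

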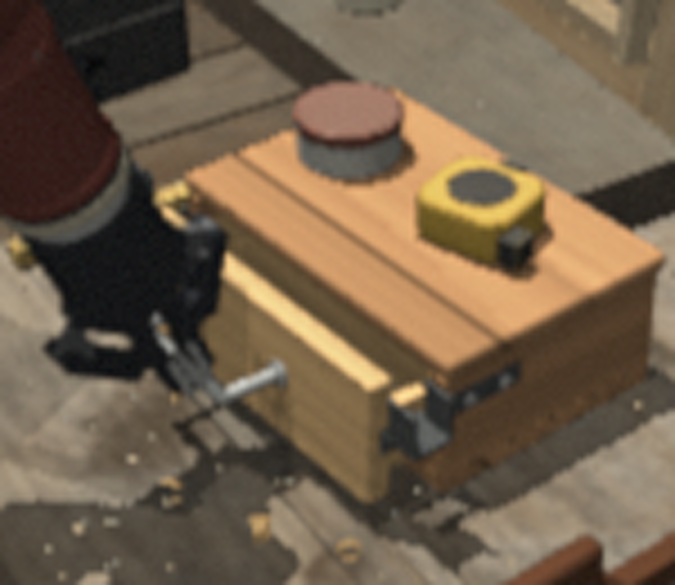

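Emit:
{"method": "move_arm", "body": {
  "deltas": [
    [0,0,0,2,-5,0,0],
    [0,0,0,2,-5,0,0],
    [0,0,0,0,0,0,0]
  ]
}}

```text
time: 14.4
ee_pos: [0.4664, -0.2097, 0.0666]
tool_rot: [1.312, 0.97, -0.834]
contact_force: [-6.7, -0.5, 2.7]
grip_width: 0.0074
```

```bash
python3 -c "
from h import *
dr()"
```

```text
t 14.4 p [ 0.4664 -0.2097  0.0666] rv [ 1.312  0.97  -0.834] F [-6.7 -0.5  2.7] w 0.0074
out 35.6 side 0.0 up 9.2 Fout 6.7 Fz 2.7
turn err [-0.003  0.003 -0.015] -EX in tool [-0.39 -0.92  0.  ] EY [-0. -0. -1.] up [-0.92  0.39  0.  ]
```

Emit:
{"method": "move_arm", "body": {
  "deltas": [
    [0,0,-0.015,-2,-5,0,0],
    [0,0,0,-3,-7,0,0],
    [0,0,0,-3,-7,0,0]
  ]
}}

```text
time: 14.65
ee_pos: [0.4464, -0.2123, 0.0678]
tool_rot: [1.304, 0.98, -0.845]
contact_force: [2.5, -0.9, -6.1]
grip_width: 0.0076
```

```bash
python3 -c "
from h import *
dr()"
```

```text
t 14.65 p [ 0.4464 -0.2123  0.0678] rv [ 1.304  0.98  -0.845] F [ 2.5 -0.9 -6.1] w 0.0076
out 55.8 side -0.5 up 10.4 Fout -2.4 Fz -6.1
turn err [-0.001  0.005 -0.001] -EX in tool [-0.38 -0.93  0.  ] EY [-0. -0. -1.] up [-0.93  0.38  0.  ]
```

Emit:
{"method": "move_arm", "body": {
  "deltas": [
    [0,0,0,2,-1,0,0],
    [0,0,0,2,-1,0,0],
    [0,0,0,0,0,0,0]
  ]
}}

```text
time: 14.9
ee_pos: [0.4423, -0.212, 0.0607]
tool_rot: [1.305, 0.983, -0.849]
contact_force: [2.3, -0.4, -2.8]
grip_width: 0.0072
```

```bash
python3 -c "
from h import *
dr()"
```

```text
t 14.9 p [ 0.4423 -0.212   0.0607] rv [ 1.305  0.983 -0.849] F [ 2.3 -0.4 -2.8] w 0.0072
out 59.8 side 0.2 up 3.3 Fout -2.3 Fz -2.8
turn err [-0.003  0.004  0.003] -EX in tool [-0.37 -0.93  0.  ] EY [-0. -0. -1.] up [-0.93  0.37  0.  ]
```

Emit:
{"method": "move_arm", "body": {
  "deltas": [
    [0,0,0,1,-3,0,0],
    [0,0,0,0,-4,0,0]
  ]
}}

```text
time: 15.07
ee_pos: [0.4389, -0.2143, 0.0588]
tool_rot: [1.307, 0.974, -0.848]
contact_force: [35.1, 11.1, -1.7]
grip_width: 0.0073
```

```bash
python3 -c "
from h import *
dr()
snap('side','s10.png')
a=cv2.imread('pics/s10.png')
cv2.imwrite('pics/s10z.png',cv2.resize(a[130:260,190:340],None,fx=4.5,fy=4.5,interpolation=cv2.INTER_CUBIC))
"
```

```text
t 15.07 p [ 0.4389 -0.2143  0.0588] rv [ 1.307  0.974 -0.848] F [35.1 11.1 -1.7] w 0.0073
out 63.4 side -1.7 up 1.4 Fout -36.0 Fz -1.7
turn err [-0.005  0.008 -0.003] -EX in tool [-0.38 -0.93  0.01] EY [-0.01 -0.01 -1.  ] up [-0.93  0.38  0.01]
```

View pics/s10z.png

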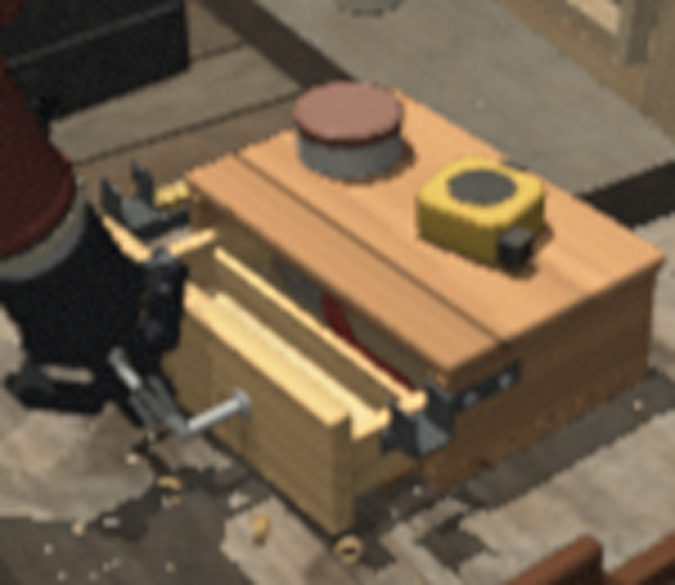

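Emit:
{"method": "move_arm", "body": {
  "deltas": [
    [0,0,0,1,0,0,0],
    [0,0,0,1,0,0,0],
    [0,0,0,0,0,0,0]
  ]
}}

```text
time: 15.37
ee_pos: [0.4395, -0.2142, 0.057]
tool_rot: [1.306, 0.976, -0.846]
contact_force: [1.9, 1.0, 0.8]
grip_width: 0.0068
```

```bash
python3 -c "
from h import *
dr()"
```

```text
t 15.37 p [ 0.4395 -0.2142  0.057 ] rv [ 1.306  0.976 -0.846] F [1.9 1.  0.8] w 0.0068
out 62.8 side -1.6 up -0.4 Fout -2.0 Fz 0.8
turn err [-0.004  0.007 -0.003] -EX in tool [-0.38 -0.93  0.01] EY [-0.01 -0.   -1.  ] up [-0.93  0.38  0.  ]
```

Emit:
{"method": "move_arm", "body": {
  "deltas": [
    [0,0,0,0,0,0,15],
    [0,0,0,0,0,0,25],
    [0,0,0,0,0,0,35],
    [0,0,0,0,0,0,40]
  ],
  "newtons": 30
}}

```text
time: 15.7
ee_pos: [0.4394, -0.2145, 0.0568]
tool_rot: [1.307, 0.975, -0.847]
contact_force: [-0.9, -0.7, -0.5]
grip_width: 0.0342
```

```bash
python3 -c "
from h import *
dr()"
```

```text
t 15.7 p [ 0.4394 -0.2145  0.0568] rv [ 1.307  0.975 -0.847] F [-0.9 -0.7 -0.5] w 0.0342
out 63.0 side -1.9 up -0.6 Fout 0.9 Fz -0.5
turn err [-0.005  0.007 -0.003] -EX in tool [-0.38 -0.93  0.01] EY [-0.01 -0.   -1.  ] up [-0.93  0.38  0.  ]
```

Emit:
{"method": "move_arm", "body": {
  "deltas": [
    [0,0,0,-6,0,0,40],
    [0,0,0,-12,0,0,40],
    [0,0,0,-20,0,0,40],
    [0,0,0,-30,0,0,40],
    [0,0,0,-35,0,0,40],
    [0,0,0,-35,0,0,40],
    [0,0,0,-35,0,0,40],
    [0,0,0,-20,0,0,40],
    [0,0,0,0,0,0,40]
  ]
}}

```text
time: 16.45
ee_pos: [0.3606, -0.2187, 0.2438]
tool_rot: [1.306, 0.982, -0.851]
contact_force: [0.4, -1.5, 1.0]
grip_width: 0.0346
```

```bash
python3 -c "
from h import *
dr()
snap('side','s11.png');snap('top','t11.png')
a=cv2.imread('pics/s11.png');b=cv2.imread('pics/t11.png')
cv2.imwrite('pics/s11z.png',cv2.resize(a[120:340,180:400],None,fx=2.7,fy=2.7,interpolation=cv2.INTER_CUBIC))
cv2.imwrite('pics/t11z.png',cv2.resize(b[110:310,125:425],None,fx=2.6,fy=2.6,interpolation=cv2.INTER_CUBIC))
"
```

```text
t 16.45 p [ 0.3606 -0.2187  0.2438] rv [ 1.306  0.982 -0.851] F [ 0.4 -1.5  1. ] w 0.0346
out 141.8 side 2.1 up 186.4 Fout -0.2 Fz 1.0
turn err [-0.005  0.005  0.004] -EX in tool [-0.37 -0.93  0.01] EY [-0.   -0.01 -1.  ] up [-0.93  0.37  0.  ]
```

View pics/s11z.png

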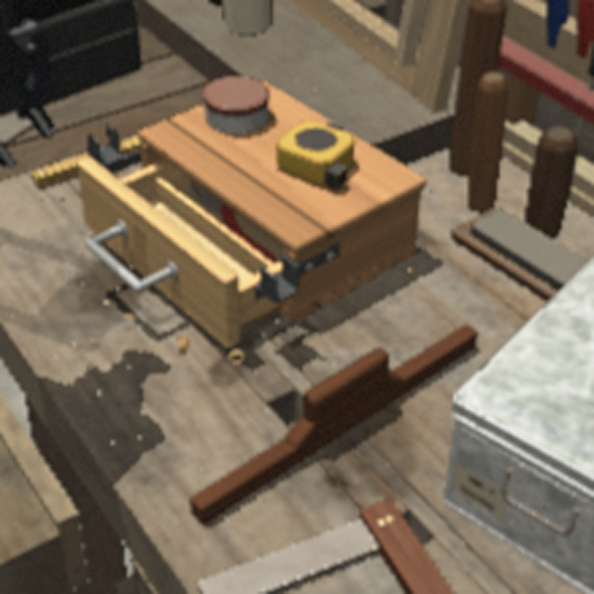

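View pics/t11z.png

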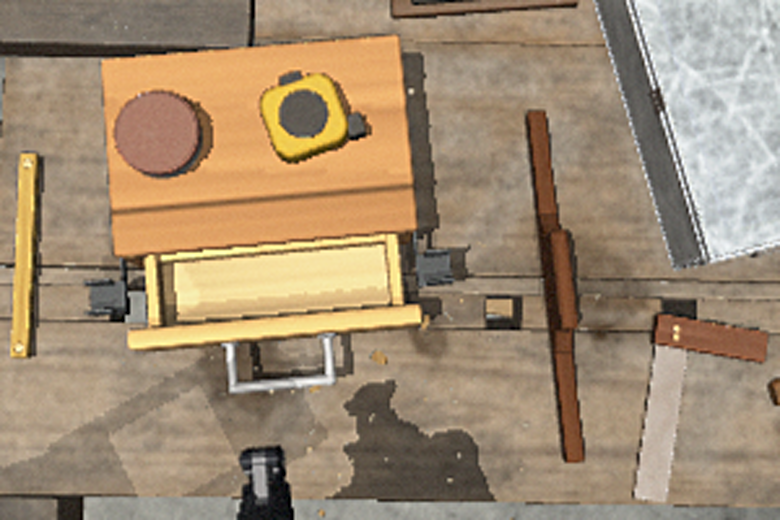

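```bash
python3 -c "
from h import *
z2=lambda u,v:(u/2.6-.3+125,v/2.6-.3+110)
w=lambda u,v:(u/2.7-.3+180,v/2.7-.3+120)
for m,n in (((91,241),(234,387)),((140,283),(332,379))):
  p,e=tri(*w(*m),*z2(*n));print(p.round(4),round(e,4))
# front board top outer corners
for m,n in (((83,179),(130,348)),((236,290),(420,324))):
  p,e=tri(*w(*m),*z2(*n));print('front',p.round(4),round(e,4),'x rel',round((p-O)@EX*1e3,1))
print(monitor.read_state()['time'],np.round(monitor.read_state()['qd'],3))
"
```

```text
[ 0.4346 -0.1695  0.0654] 0.0032
[ 0.4439 -0.2596  0.0676] 0.0035
front [ 0.4699 -0.0753  0.0754] 0.0071 x rel -77.3
front [ 0.4994 -0.3411  0.0898] 0.0133 x rel -75.8
16.55 [ 0.014  0.048  0.041  0.001 -0.014 -0.002]
```

```bash
python3 -c "
from h import *
a=cv2.imread('pics/s5.png')[175:230,215:275];b=cv2.imread('pics/s11.png')[190:245,200:260]
c=cv2.imread('pics/t5.png')[210:245,205:260];d=cv2.imread('pics/t11.png')[235:270,205:260]
f=lambda x:cv2.resize(x,None,fx=6.5,fy=6.5,interpolation=cv2.INTER_NEAREST)
m=np.zeros((600,790,3),np.uint8)
for i,(x,y) in enumerate(((a,c),(b,d))):
  p=f(x);q=f(y);m[:p.shape[0],i*395:i*395+p.shape[1]]=p;m[360:360+q.shape[0],i*395:i*395+q.shape[1]]=q
cv2.imwrite('pics/cmp.png',m)"
```

```text
(no output)
```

View pics/cmp.png

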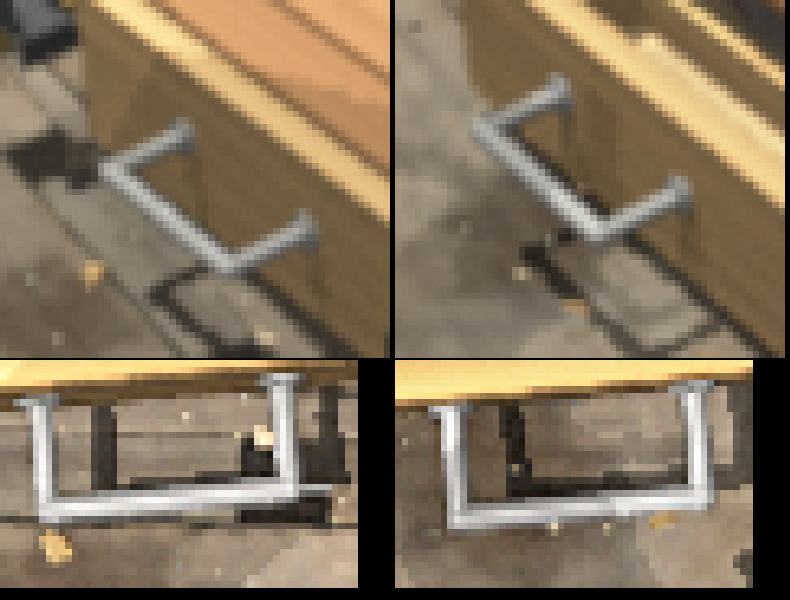

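```bash
python3 -c "
from h import *
for n,s,t in (('b',(231.15,200.4),(211.9,233.7)),('b',(250.1,215.6),(249.6,230)),('a',(213.8,209.2),(215,259.3)),('a',(231.4,225.8),(252.4,255.6))):
  p,e=tri(s[0]-.5,s[1]-.5,t[0]-.5,t[1]-.5);print(n,p.round(4),round(e,4),'chest x',round((p-O)@EX*1e3,1))"
```

```text
b [ 0.4948 -0.1594  0.0662] 0.0026 chest x -61.4
b [ 0.5055 -0.2499  0.0661] 0.0024 chest x -60.2
a [ 0.4342 -0.1692  0.0663] 0.0037 chest x -122.7
a [ 0.4438 -0.2579  0.0638] 0.0013 chest x -122.4
```

```bash
python3 -c "
from h import *
st();print(job.sign_off())"
```

```text
t 16.55 p [ 0.3605 -0.2176  0.2401] rv [ 1.308  0.986 -0.851] F [ 0.4  1.  -0.3] w 0.0338
the job is handed in; nothing more can be done
None
```

The bar is off and standing on the bench, and the drawer is open against its stop and seated over the lip. I handed the job in at 16.6 s of the 48 s allowed.

- **Bar:** I lifted it by its grip, level and straight up out of both brackets. It now stands upright on the bench to the right of the chest, touching nothing else. It was pressed down with about 27 N as it touched the bench.
- **Drawer:** I raised the handle about 9 mm and drew it out. It came down of its own accord at about 60 mm, and I pulled until it met the hard stop (36 N at about 63 mm).
- **Last checks:** The handle came out about 62 mm by the cameras. Its height there is about 65 mm against 66 mm before, and the gripper read 0.4 mm below its starting height, so both say the drawer is seated again. The tin, tape measure, rule and square looked unmoved in the last pictures, and the robot touches nothing.
- **Disagreement:** A first, coarser camera reading put the handle about 2 mm higher than before. A closer pixel comparison did not bear this out.
- **Not tested:** I did not push the drawer inward to prove that it stays open, so as not to move it off its stop.

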